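# Rock a heavy steel tub to pour its dowels into a tray

## Task

Stand the ink bottle upright out of the way, anywhere on the bench, and slide the grey tray against the front of the stand, squarely under the tub's mouth with its orange handle facing away from the stand. Then take the heavy blue tub by its bar and rock it forward on its front bottom edge, without lifting that edge off the stand, until all three wooden dowels have rolled out into the tray, and lower it gently back to stand upright where it was. Do not touch the dowels, do not tip the bottle over, and leave the vase, paint pot, vice and spool where they are.

Things in the scene. Friction and masses are not known exactly. Their poses are not given: they have to be found in the camera images.
- stand: Plywood block with a black rubber top, 124 x 124 mm and 50 mm high, fixed to the bench; the blue tub stands on it. Its x axis is the level pour direction, z up. Origin on the bench (z = 0), midway across its width, 10 mm behind its front face: the front face is at x = +10 mm, the back face at x = -114 mm.
- tub: Heavy open tub of blue steel, about 1.3 kg, loose on the stand. Origin at the centre of its underside; x is its pour direction, z up. Foot 100 (x) by 104 mm (y), 15 mm thick (inner floor at z = 15); back wall 115 mm high at x = -50; side walls 4 mm thick. In front a chute rises outwards at 45 degrees from (x 50, z 15) to a lip at (x 108, z 72 mm).
- tub_bar (a point): Middle of the tub's fixed level bar handle, steel, 10 mm thick, about 64 mm of free straight length along the tub's y axis. It stands 40 mm above the back rim on two posts, at x = -48, z = 155 mm in the tub's frame. The bar can turn between the finger pads of a light grip.
- tub_edge (a point): Middle of the tub's front bottom edge (x = 50, z = 0 mm in the tub's frame), the line on which it rocks, on the stand's rubber top 50 mm above the bench. Dowels roll out only when the tub is rocked forward more than 45 degrees; 60 to 68 empties it. Its heavy foot pulls it back until about 60 to 67 degrees, where it balances; so it must be held all the way out and back.
- tray: Loose grey catch tray, 0.35 kg, 170 mm (x) by 124 mm (y). Origin at the centre of its underside; x points to its handle end. Walls 4 mm thick, 24 mm high, 36 mm at the handle end; floor 4 mm. Fully against the stand, its origin is 95 mm from the stand's origin along the stand's x, the two x axes parallel. It can be dragged flat on the bench.
- tray_bar (a point): Middle of the tray's orange bar handle, 10 mm thick, about 64 mm of free length along the tray's y axis, at x = 83, z = 66 mm in the tray's frame, over the end wall.
- dowel_0: Light wooden dowel blank, 26 mm thick, 80 mm long, 50 g; starts lying across the tub on its inner floor. Origin at its centre, y along its length.
- dowel_1: Mid-brown wooden dowel blank, same size and origin.
- dowel_2: Dark wooden dowel blank, same size and origin.
- ink_bottle: Brown dropper bottle with black cap, 33 mm thick, 102 mm high, standing on the bench in front of the stand where the tray has to go; 80 g. Origin at the centre of its underside, z up. The body is round and 33 mm wide up to about 60 mm; grip it 45 mm above the bench.
- vase: Green printed vase, 44 mm thick, 70 mm high, standing beside the place for the tray. Origin at the centre of its underside. Bystander. (Also at the back of the bench, beyond x = 0.62 m, tall fixed filament boxes stand left of y = 0.2 m and right of y = -0.39 m; between them, up to x = 0.66, the bench is clear but for vice and spool.)
- pot: White paint pot with blue band, 36 mm thick, 42 mm high, standing beside the stand. Origin at the centre of its underside. Bystander.
- vice: Small blue bench vice, 65 x 139 x 64 mm high (long side along its y). Origin at the centre of its underside. Bystander.
- spool: Small black and pink filament spool lying flat, 92 mm across, 30 mm high. Origin at the centre of its underside. Bystander.

How it is judged:
By the outcome, as a careful person would: the job done as asked, in the order asked, and still so for the second after the job is handed in, with the robot touching nothing.
It also fails if it takes over 72 s, if anything falls off the work surface, if the arm or the gripper's body presses on something with over 40 N, if the wrist force passes 120 N, or if a joint passes its speed limit or range.

## Robot

A 7-joint arm with a two-finger parallel gripper is mounted at the origin on a cart in front of the work surface, level with it; the furniture and walls round the work are solid. World frame = base frame: x ahead of the robot, y to its left, z up, the work surface at z = 0. Lengths are in m, angles in rad, forces in N, time in s.
With the tool pointing down it reaches from about 0.425 to 0.925 m from the base axis. Payload 6.8 kg.
Tool frame: the origin (TCP) lies on the front face of the gripper's body, between the roots of the fingers; the fingertips stand 73 mm ahead of it and the grasp point (between the pads) lies 54 mm ahead of it (env.nose_length is the distance from the TCP to the fingertips, in m); z points along the fingers, y is the line along which they close (so a half turn about z gives the same grasp; the last joint's range is limited). The gripper opens to 85 mm and grips with 20 to 120 N. Pads are 22 mm wide; open, the fingers measure 114 mm over their backs; the gripper's body (76 mm by 85 mm) begins 54 mm behind the grasp point. The pads swing forward as they close: fully open they stand 13 mm farther back than shut.
Start: joints at [-1.209, 0.477, 0.022, 1.555, -0.011, 1.109, -0.083], TCP at [0.306, 0.602, 0.304] pointing down, gripper open.
Joint ranges: [-2.96, 2.96], [-0.34, 2.1], [-1.41, 1.46], [0.24, 2.44], [-1.37, 4.51], [0.17, 1.92], [-2.96, 2.96]. Speed limits (rad/s): [2.39, 2.39, 3.14, 3.14, 3.14, 3.14, 3.14].

## Interface

Orientations are given as a unit quaternion [w, x, y, z].
In Python, from cell import env, kin, camera, calibration, job gives the robot as it stands. The module is installed in compiled form; this text tells all that it offers. Calls block until the motion is done:
- env.reach(position, orientation): joint-space move of the TCP to a pose.
- env.movel(position, velocity=0.15, rot=None, stop_force=None): straight line of the TCP; rot=None keeps the orientation; velocity is the mean speed in m/s. With stop_force (N) it stops when the force on the tool has changed by that much, and returns True; else False.
- env.goto_joints(angles): joint-space move.
- env.grip(opening, f_grip=None): finger opening in m; f_grip is the grip in N (None keeps the last); returns when the fingers have stopped.
- env.dwell(seconds).
- kin.inverse_kinematics(position, orientation): joint angles nearest the present ones, or None.
- env.get_state(): the state.
- camera(name): name is "scene" or "top"; returns (picture, depth): 420x560x3 uint8, blue, green, red; 420x560 float32, m along the optical axis (not along the pixel's ray), 0 where there is no reading.
- calibration(name): a dict with "fx", "fy", "cx", "cy" (pixels), "rvec" (rotation vector, rad) and "tvec" (3), from world to camera coordinates, as OpenCV has them. Camera axes: x right, y down, z forward; pixel columns grow to the right and rows downward; lengths in m; the calibration is good to about 2 mm. A picture is of the moment at which its call begins. calibration takes no time and is no camera call.
A pose or a line that the arm cannot do raises env.PlanningError and nothing moves.
- job.job_done(): hands the job in; it is judged then, once.
The state is a dict: "time": time; "qpos": joint angles; "joint_velocities": joint speeds; "joint_torque": joint torques, N m; "tcp_pos": TCP position; "orientation": TCP orientation; "force": force on the tool from outside, world axes, zero at the start; "torque": the same for the moment, N m; "opening": finger opening in m; "gripper_force": force on a finger pad.
Only numpy, scipy, OpenCV 4.12 (cv2) and the standard library are available. Lean on these libraries where they do the work, as an engineer would, in place of code of your own. Each camera call takes 0.05 s, during which the arm holds its last target. There are 200 camera calls.

## Working session

There is one attempt and no reset: what is moved stays moved. The work goes in short steps, each a Python script; the robot and the scene stay as the last script left them, time stands still between calls to the robot, and variables do not carry over. Pictures are saved under pics/ and viewed, at most 10 in all, crops included, and the job is handed in when it is done.

```bash
mkdir -p pics; cat > h.py <<'E'
import numpy as np, cv2
from cell import env, kin, camera, calibration, job
from scipy.spatial.transform import Rotation as R
def cloud(name):
    img,d=camera(name); c=calibration(name)
    v,u=np.mgrid[:420,:560]
    P=np.stack([(u-c['cx'])/c['fx']*d,(v-c['cy'])/c['fy']*d,d],-1)
    Rm=cv2.Rodrigues(np.array(c['rvec'],float))[0]
    W=(P-np.array(c['tvec']).ravel())@Rm
    W[d==0]=np.nan
    return img,W
def quat(M):
    q=R.from_matrix(M).as_quat(); return [q[3],q[0],q[1],q[2]]
def tool(z,y):
    z=np.array(z,float);z/=np.linalg.norm(z);y=np.array(y,float);y-=z*(y@z);y/=np.linalg.norm(y)
    return quat(np.stack([np.cross(y,z),y,z],1))
E
python3 - <<'E'
from h import *
for n in("scene","top"):
    i,W=cloud(n);cv2.imwrite(f"pics/{n}.png",i);np.save(f"{n}.npy",W)
    c=calibration(n);Rm=cv2.Rodrigues(np.array(c['rvec'],float))[0];print(n,-Rm.T@np.array(c['tvec']).ravel(),c['fx'])
    cv2.imwrite(f"pics/{n}b.png",cv2.resize(i,(800,600)))
print(env.get_state())
E
```

```text
scene [-0.15322687 -0.59473512  1.00786382] 495.96264036752024
top [ 0.44757302 -0.03302878  1.03489688] 379.15755557995703
{'time': 0.1, 'qpos': array([-1.20908748,  0.47772507,  0.0223768 ,  1.55635934, -0.01151287,
        1.10933554, -0.08309309]), 'joint_velocities': array([-8.02900501e-04, -3.47589612e-03,  8.20844001e-05, -7.20570991e-04,
       -4.53820656e-04,  8.01232763e-04, -6.50555539e-04]), 'joint_torque': array([ 4.70986037e-03, -5.97752559e+01,  1.61389042e+00, -2.81952864e+01,
        1.28735224e-02,  5.09095189e-03, -7.20735045e-06]), 'tcp_pos': array([0.30540828, 0.60147673, 0.30301554]), 'orientation': array([-1.34679882e-04,  2.32754429e-01,  9.72535169e-01, -8.38601815e-04]), 'force': array([-0.44812886,  0.49066703,  0.03448451]), 'torque': array([-0.01298203,  0.00533847, -0.02945476]), 'gripper_force': 0.0, 'opening': 0.08525762932876768}
```

View pics/sceneb.png

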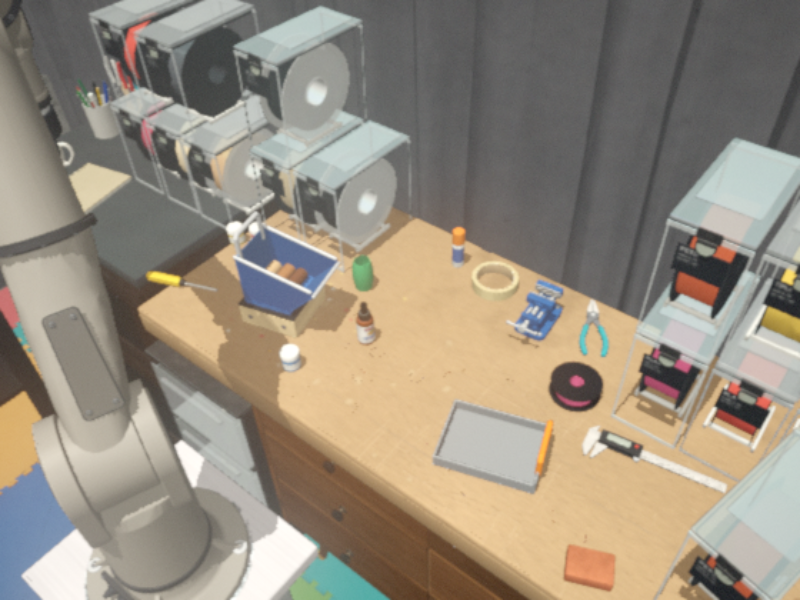

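View pics/topb.png

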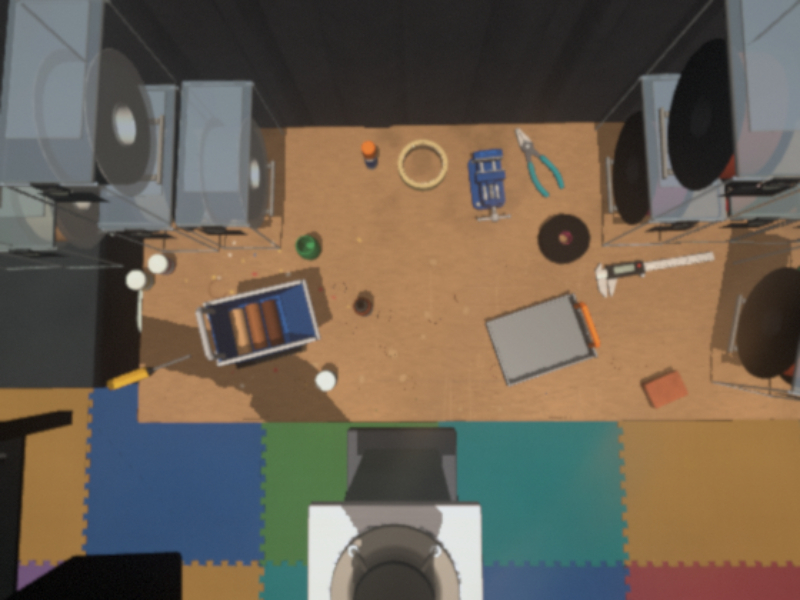

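```bash
python3 - <<'E'
from h import *
W={n:np.load(n+'.npy') for n in('scene','top')}
def st(n,m,l):
    P=W[n][m];P=P[~np.isnan(P[:,0])]
    if len(P)<4: print(l,n,len(P));return
    c=P.mean(0);u,s,v=np.linalg.svd(P[:,:2]-c[:2]);a=np.degrees(np.arctan2(v[0,1],v[0,0]))
    t=(P[:,:2]-c[:2])@v.T
    print(l,n,len(P),'mean',c.round(4),'med',np.median(P,0).round(4),'z',P[:,2].min().round(3),P[:,2].max().round(3),'ang',a.round(1),'ext',t.min(0).round(3),t.max(0).round(3))
for n in W:
    X=W[n];x,y,z=X[...,0],X[...,1],X[...,2]
    img=cv2.imread(f'pics/{n}.png');hsv=cv2.cvtColor(img,cv2.COLOR_BGR2HSV)
    H,S,V=hsv[...,0],hsv[...,1],hsv[...,2]
    tub=(y>.12)&(y<.52)&(x>.3)&(x<.62)
    st(n,tub&(z>.195)&(z<.22)&(x<.6),'bar')
    st(n,tub&(z>.158)&(z<.172),'rim')
    st(n,(z>.055)&(z<.08)&(y<0)&(y>-.4)&(x<.5)&(x>.25),'traybar')
    st(n,(z>.015)&(z<.03)&(y<0)&(y>-.4)&(x<.48)&(x>.25),'traywall')
    st(n,(z>-.005)&(z<.012)&(y<-.05)&(y>-.4)&(x<.5)&(x>.25)&(S<50),'trayfloor')
    bot=(z>.03)&(z<.11)&(abs(y-.05)<.06)&(abs(x-.45)<.08)
    st(n,bot,'bottle');st(n,bot&(z>.09),'bottletop')
    st(n,(z>.015)&(z<.09)&(H>45)&(H<85)&(S>90)&(y>0)&(y<.3)&(x>.4)&(x<.65),'vase')
    st(n,(z>.015)&(z<.055)&(y>0)&(y<.2)&(x>.25)&(x<.42),'pot')
    st(n,(z>.01)&(z<.09)&(y>-.25)&(y<-.07)&(x>.52)&(x<.72),'vice')
    st(n,(z>.01)&(z<.09)&(y>-.36)&(y<-.2)&(x>.45)&(x<.6),'spool')
i=cv2.imread('pics/scene.png')[145:255,145:285]
cv2.imwrite('pics/c1.png',cv2.resize(i,None,fx=5.4,fy=5.4,interpolation=cv2.INTER_CUBIC))
E
```

```text
bar scene 107 mean [0.4618 0.2811 0.2064] med [0.4611 0.2812 0.2074] z 0.196 0.212 ang -165.7 ext [-0.046 -0.004] [0.04  0.007]
rim scene 151 mean [0.4672 0.2759 0.1633] med [0.4621 0.2782 0.1629] z 0.158 0.171 ang -165.4 ext [-0.054 -0.015] [0.054 0.041]
traybar scene 123 mean [ 0.4644 -0.3586  0.0679] med [ 0.4643 -0.3592  0.0687] z 0.056 0.075 ang -161.4 ext [-0.036 -0.005] [0.028 0.005]
traywall scene 349 mean [ 0.4041 -0.2716  0.0216] med [ 0.4014 -0.2691  0.0219] z 0.015 0.029 ang -90.4 ext [-0.094 -0.037] [0.103 0.075]
trayfloor scene 2426 mean [ 0.4475 -0.2684  0.0041] med [ 0.4486 -0.2663  0.0039] z -0.004 0.012 ang -88.0 ext [-0.098 -0.077] [0.104 0.054]
bottle scene 248 mean [0.4937 0.0547 0.0591] med [0.5082 0.0485 0.058 ] z 0.031 0.104 ang 155.5 ext [-0.036 -0.02 ] [0.134 0.011]
bottletop scene 22 mean [0.5139 0.0513 0.0962] med [0.5133 0.0515 0.0953] z 0.09 0.104 ang -46.1 ext [-0.007 -0.005] [0.006 0.009]
vase scene 2
pot scene 192 mean [0.3779 0.1171 0.0357] med [0.3776 0.1153 0.0395] z 0.016 0.046 ang -99.7 ext [-0.024 -0.016] [0.015 0.02 ]
vice scene 201 mean [ 0.69
[... 972 characters left out ...]
 0.03 0.101 ang 157.4 ext [-0.03  -0.018] [0.136 0.014]
bottletop top 22 mean [0.513  0.0533 0.0958] med [0.513  0.0531 0.0954] z 0.092 0.101 ang 140.2 ext [-0.006 -0.005] [0.007 0.005]
vase top 114 mean [0.6228 0.1534 0.0511] med [0.6204 0.1514 0.0564] z 0.015 0.071 ang -141.0 ext [-0.024 -0.018] [0.018 0.018]
pot top 163 mean [0.3789 0.1209 0.039 ] med [0.3794 0.1208 0.0398] z 0.016 0.044 ang -63.1 ext [-0.019 -0.017] [0.017 0.018]
vice top 207 mean [ 0.6961 -0.1861  0.0474] med [ 0.7    -0.1864  0.051 ] z 0.01 0.061 ang -160.0 ext [-0.028 -0.033] [0.031 0.034]
spool top 360 mean [ 0.5043 -0.3271  0.0382] med [ 0.5008 -0.3421  0.0298] z 0.01 0.072 ang 53.6 ext [-0.058 -0.087] [0.093 0.087]
```

View pics/c1.png

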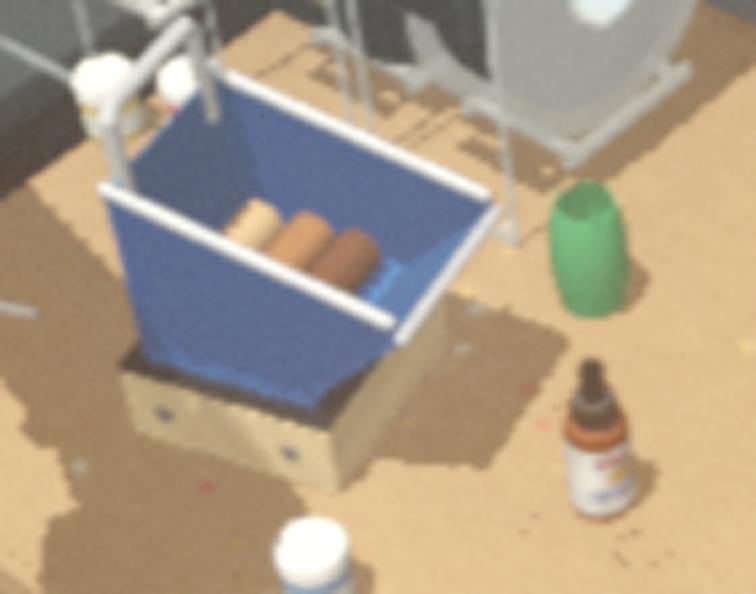

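```bash
python3 - <<'E'
from h import *
W={n:np.load(n+'.npy').reshape(-1,3) for n in('scene','top')}
e=np.array([.488,.188]);a=np.radians(-75);X=np.array([np.cos(a),np.sin(a)]);Y=np.array([-X[1],X[0]])
def line(P,A,l):
    # fit A-coordinate as linear function of other, robust
    B=Y if A is X else X
    p=(P[:,:2]-e)@A;q=(P[:,:2]-e)@B
    k=np.ones(len(p),bool)
    for _ in range(6):
        c=np.polyfit(q[k],p[k],1);r=p-np.polyval(c,q);k=abs(r)<max(2*np.std(r[k]),.0015)
    print(l,k.sum(),'off0',(c[1]*1e3).round(1),'mean',(p[k].mean()*1e3).round(1),'slope deg',np.degrees(np.arctan(c[0])).round(2),'q',q[k].min().round(3),q[k].max().round(3),'sd',(r[k].std()*1e3).round(1))
for n in W:
    P=W[n];P=P[~np.isnan(P[:,0])];s=(P[:,:2]-e)@X;t=(P[:,:2]-e)@Y;z=P[:,2]
    f=lambda m,A,l:line(P[m],A,n+' '+l) if m.sum()>10 else print(n,l,m.sum())
    f((z>.008)&(z<.042)&(abs(s-.01)<.012)&(abs(t)<.056),X,'stand front(10)')
    f((z>.008)&(z<.042)&(s<.0)&(s>-.105)&(abs(t+.062)<.012),Y,'stand side(-62)')
    f((z>.065)&(z<.115)&(s<-.01)&(s>-.09)&(abs(t+.052)<.01),Y,'tub side(-52)')
    f((z>.085)&(z<.16)&(abs(s+.096)<.012)&(abs(t)<.04),X,'tub back inner(-96)')
    f((z>.1)&(abs(s-.058)<.008)&(abs(t)<.045)&(z<.135),X,'lip(58)')
    m=(z>.197)&(z<.22)&(abs(s+.098)<.012)&(abs(t)<.05);f(m,X,'bar(-98)')
    if m.sum()>10:print('bar t',t[m].min(),t[m].max(),'z',z[m].max())
    m=(z>.095)&(z<.17)&(s>-.09)&(s<.05)&(abs(abs(t)-.05)<.012)
    f(m&(t>0),Y,'rim+(50)');f(m&(t<0),Y,'rim-(-50)')
    m=(abs(s+.04)<.05)&(abs(t)<.048)&(z>.05)&(z<.1);print('inside z',np.percentile(z[m],[5,50,95]).round(3),'s', np.percentile(s[m],[2,98]).round(3))
    # tray
    m=(z>.0025)&(z<.028)&(P[:,1]<-.12)&(P[:,1]>-.40)&(P[:,0]>.3)&(P[:,0]<.53)
    s2=s-.433;t2=t+.16
    f((z>.055)&(z<.08)&(abs(s-.516)<.015)&(abs(t2)<.03),X,'traybar')
    b=(z>.058)&(z<.08)&(abs(s-.516)<.015)&(abs(t2)<.06)
    if b.sum():print('traybar t',t[b].min(),t[b].max())
    b=(z>.016)&(z<.03)
    f(b&(abs(s2+.083)<.014)&(abs(t2)<.045),X,'tray rear wall s')
    f(b&(abs(t2-.06)<.014)&(abs(s2)<.06),Y,'tray wall +')
    f(b&(abs(t2+.06)<.014)&(abs(s2)<.06),Y,'tray wall -')
E
```

```text
scene stand front(10) 169 off0 11.1 mean 11.0 slope deg 0.61 q -0.056 0.056 sd 1.0
scene stand side(-62) 217 off0 -56.6 mean -56.4 slope deg -0.24 q -0.104 -0.001 sd 1.1
scene tub side(-52) 288 off0 -46.8 mean -47.3 slope deg 0.55 q -0.09 -0.01 sd 1.2
scene tub back inner(-96) 222 off0 -97.2 mean -97.3 slope deg -0.5 q -0.034 0.04 sd 1.1
scene lip(58) 62 off0 57.8 mean 57.8 slope deg -0.4 q -0.043 0.044 sd 1.5
scene bar(-98) 94 off0 -96.6 mean -96.7 slope deg 1.02 q -0.041 0.045 sd 1.9
bar t -0.04077134473101804 0.04465493283520998 z 0.21227846024269495
scene rim+(50) 551 off0 52.6 mean 52.8 slope deg -0.45 q -0.09 0.049 sd 1.3
scene rim-(-50) 603 off0 -47.6 mean -47.5 slope deg -0.16 q -0.09 0.05 sd 1.4
inside z [0.053 0.083 0.095] s [-0.087  0.008]
scene traybar 117 off0 513.1 mean 521.9 slope deg -3.05 q -0.19 -0.13 sd 2.9
traybar t -0.19210667979921509 -0.11067122107680867
scene tray rear wall s 68 off0 348.3 mean 356.2 slope deg -2.82 q -0.204 -0.119 sd 1.3
scene tray wall + 128 off0 -117.2 mean -94.6 slope deg 3.0 q 0.373 0.492 sd 1.1
scene tray wall - 124 off0 -234.7 mean -214
[... 393 characters left out ...]
98) 176 off0 -98.8 mean -98.8 slope deg -0.01 q -0.04 0.043 sd 2.7
bar t -0.039623734657960416 0.04315645602871542 z 0.21264840540590538
top rim+(50) 232 off0 49.7 mean 49.6 slope deg 0.07 q -0.089 0.049 sd 0.5
top rim-(-50) 202 off0 -48.7 mean -48.8 slope deg 0.2 q -0.089 0.05 sd 1.8
inside z [0.062 0.085 0.091] s [-0.087  0.007]
top traybar 98 off0 513.3 mean 519.1 slope deg -2.08 q -0.189 -0.13 sd 2.7
traybar t -0.19373563204701208 -0.11039922873189861
top tray rear wall s 58 off0 345.0 mean 353.7 slope deg -3.1 q -0.203 -0.117 sd 1.2
top tray wall + 69 off0 -118.7 mean -95.7 slope deg 3.04 q 0.373 0.492 sd 1.2
top tray wall - 82 off0 -240.2 mean -215.5 slope deg 3.26 q 0.373 0.492 sd 1.3
```

```bash
cat >> h.py <<'E'
e=np.array([.4897,.1885,0.]);X=np.array([np.cos(np.radians(-75)),np.sin(np.radians(-75)),0]);Y=np.array([-X[1],X[0],0]);Z=np.array([0,0,1.])
def sw(s,t,z): return e+X*s+Y*t+Z*z
G=.054
def down(ax): return tool([0,0,-1],ax)
def bar_pose(th,lean,dr=0,sgn=1,dg=0):
    """tub tilt th deg, tool lean deg (forward +), dr radial offset (m)"""
    r=np.hypot(.098,.155)+dr; p=np.radians(122.3-th)
    g=sw(r*np.cos(p),0,.05+r*np.sin(p)); l=np.radians(lean)
    zt=-(X*np.sin(l)+Z*np.cos(l)); yt=sgn*(X*np.cos(l)-Z*np.sin(l))
    return g-zt*(G+dg), tool(zt,yt)
E
python3 - <<'E'
from h import *
ik=kin.inverse_kinematics
def c(p,q):
    r=ik(p,q);return None if r is None else np.round(r,2)
for sgn in(1,-1):
  for th in(0,20,40,66):
    for l in(-30,-15,0,15,30): 
        r=c(*bar_pose(th,l,sgn=sgn)); print(sgn,th,l,r)
for tilt in(40,50,60):
  for az in(0,10,20):
    a=np.radians(az);t=np.radians(tilt);h=np.array([np.cos(a),np.sin(a),0]);zt=h*np.sin(t)-Z*np.cos(t)
    q=tool(zt,np.cross(Z,h))
    print(tilt,az,[c(np.array([bx,by,bz])-zt*G,q) for bx,by,bz in((.513,.0525,.045),(.513,.0525,.3),(.65,.05,.045))])
for sgn in(1,-1):
    print('tray',c([.4665,-.3565,.12],down(sgn*X)),c(sw(.178,0,.12),down(sgn*X)))
E
```

```text
1 0 -30 [-1.4   0.54  0.69  1.84  0.14  1.12 -2.13]
1 0 -15 [-1.3   0.43  0.66  1.9  -0.02  1.   -1.96]
1 0 0 [-1.14  0.35  0.59  1.95 -0.25  0.91 -1.73]
1 0 15 [-0.93  0.32  0.5   1.99 -0.54  0.89 -1.42]
1 0 30 [-0.7   0.35  0.39  2.02 -0.84  0.95 -1.08]
1 20 -30 [-1.34  0.46  0.7   1.89  0.21  1.11 -2.09]
1 20 -15 [-1.23  0.36  0.68  1.92  0.03  1.02 -1.91]
1 20 0 [-1.06  0.29  0.62  1.95 -0.21  0.95 -1.66]
1 20 15 [-0.85  0.28  0.53  1.98 -0.5   0.96 -1.35]
1 20 30 [-0.63  0.32  0.44  2.   -0.79  1.05 -1.04]
1 40 -30 [-1.27  0.42  0.71  1.94  0.26  1.06 -2.04]
1 40 -15 [-1.15  0.33  0.69  1.96  0.06  0.99 -1.82]
1 40 0 [-0.97  0.28  0.64  1.97 -0.2   0.96 -1.54]
1 40 15 [-0.75  0.29  0.56  1.97 -0.5   1.   -1.23]
1 40 30 [-0.54  0.34  0.48  1.97 -0.76  1.12 -0.94]
1 66 -30 [-1.15  0.43  0.72  2.02  0.29  0.92 -1.96]
1 66 -15 [-1.03  0.36  0.72  2.01  0.03  0.88 -1.67]
1 66 0 [-0.83  0.33  0.66  2.   -0.26  0.9  -1.34]
1 66 15 [-0.62  0.36  0.59  1.97 -0.55  1.   -1.03]
1 66 30 [-0.42  0.43  0.53  1.95 -0.78  1.17 -0.77]
-1 0 -30 [-0.92  0.46  0.03  1.81  0.43  1.23  0.73]
-1 0 -15
[... 1381 characters left out ...]
)]
50 0 [None, None, array([ 0.68,  1.13, -1.2 ,  2.25,  2.42,  1.14, -0.38])]
50 10 [None, None, array([ 0.78,  1.13, -1.2 ,  2.25,  2.49,  0.94, -0.24])]
50 20 [None, array([ 0.08, -0.09, -0.18,  2.43,  4.43,  0.21, -2.7 ]), array([ 0.87,  1.13, -1.19,  2.23,  2.53,  0.72, -0.08])]
60 0 [None, None, array([-0.14,  0.78, -0.17,  2.35,  2.81,  1.07, -1.44])]
60 10 [None, None, array([ 0.09,  0.79, -0.3 ,  2.34,  3.07,  1.02, -1.32])]
60 20 [None, None, array([ 0.93,  1.29, -1.2 ,  2.27,  2.85,  0.83, -0.16])]
tray [-0.02  0.72  0.79  1.94 -0.73  0.79 -0.12] [-0.57  0.57  0.54  2.06 -0.48  0.64 -1.01]
tray [ 0.17  0.62  0.51  1.93 -0.45  0.7   2.78] [-0.22  0.51  0.09  2.03 -0.08  0.61  1.76]
```

```bash
cat >> h.py <<'E'
def btool(tilt,az):
    a=np.radians(az);t=np.radians(tilt);h=np.array([np.cos(a),np.sin(a),0]);zt=h*np.sin(t)-Z*np.cos(t)
    return zt,tool(zt,np.cross(Z,h)),tool(zt,-np.cross(Z,h))
E
python3 - <<'E'
from h import *
ik=kin.inverse_kinematics
def c(p,q):
    r=ik(p,q);return None if r is None else np.round(r,2)
for tilt in(40,50):
  for az in(60,75,90,105,120,135):
    zt,*qs=btool(tilt,az)
    for k,q in enumerate(qs):
      r=[c(np.array([bx,by,bz])-zt*(G+b),q) for bx,by,bz,b in((.513,.0525,.045,0),(.513,.0525,.045,.08),(.513,.0525,.2,0),(.655,.06,.2,0),(.655,.06,.045,0))]
      print(tilt,az,k,[x is not None for x in r],r[0],r[-1])
E
```

```text
40 60 0 [True, True, True, True, True] [ 1.15  1.19 -1.36  2.22  1.3   0.49  1.68] [ 0.92  1.14 -1.22  1.91  0.93  0.45  2.02]
40 60 1 [True, True, True, True, True] [ 0.75  0.71 -0.74  2.24 -1.17  0.22  0.82] [ 0.39  0.73 -0.39  1.95 -1.09  0.43  0.6 ]
40 75 0 [True, True, True, True, True] [ 1.14  1.22 -1.36  2.11  0.91  0.62  2.27] [ 0.95  1.3  -1.35  1.79  0.84  0.74  2.37]
40 75 1 [True, True, True, True, True] [ 0.32  0.63 -0.19  2.16 -1.16  0.64  0.96] [ 0.16  0.75 -0.06  1.84 -1.06  0.76  0.73]
40 90 0 [True, True, True, True, True] [ 1.09  1.28 -1.39  1.99  0.76  0.83  2.61] [ 0.9   1.36 -1.39  1.65  0.74  0.97  2.68]
40 90 1 [True, True, True, True, True] [ 0.17  0.67 -0.02  2.05 -0.99  0.85  0.99] [ 0.05  0.81  0.1   1.72 -0.96  1.    0.82]
40 105 0 [True, True, True, True, True] [-0.57  1.1   1.05  1.98 -1.35  1.64 -1.67] [-0.41  1.07  0.84  1.62 -1.28  1.55 -1.97]
40 105 1 [True, True, True, True, True] [ 0.02  0.72  0.15  1.94 -0.89  1.04  1.1 ] [ 0.03  0.86  0.1   1.58 -0.81  1.15  0.88]
40 120 0 [True, True, True, True, True] [-0.66  1.31  1.25  1.88 -1.34  1.89 -1.47
[... 1259 characters left out ...]
.29  1.64 -1.68] [-0.25  1.05  0.64  1.56 -1.24  1.59 -1.98]
50 105 1 [True, True, True, True, True] [ 0.12  0.8   0.1   1.89 -0.92  1.17  1.16] [ 0.1   0.93  0.07  1.53 -0.88  1.29  0.95]
50 120 0 [True, True, True, True, True] [-0.52  1.22  1.05  1.81 -1.25  1.88 -1.51] [-0.35  1.2   0.84  1.41 -1.23  1.82 -1.83]
50 120 1 [True, True, True, True, True] [ 0.02  0.85  0.17  1.77 -0.78  1.32  1.22] [ 0.1   1.    0.01  1.37 -0.68  1.43  0.97]
50 135 0 [True, True, True, True, True] [-0.55  1.25  1.05  1.7  -1.11  1.89 -1.39] [-0.36  1.24  0.84  1.28 -1.1   1.9  -1.72]
50 135 1 [True, True, True, True, True] [ 0.01  0.89  0.1   1.66 -0.59  1.4   1.24] [ 0.05  1.05  0.02  1.24 -0.55  1.58  1.05]
```

```bash
python3 - <<'E'
from h import *
T=lambda l:print(l,round(env.get_state()['time'],1),env.get_state()['tcp_pos'].round(3))
zt,_,q=btool(50,90)
env.movel([.306,.60,.42],velocity=.3)
b=np.array([.513,.0525,.045])
env.reach(b-zt*(G+.09)+Z*.06,q);T('wp')
env.movel(b-zt*(G+.07),velocity=.2)
env.movel(b-zt*G,velocity=.12);T('at')
env.grip(.02,f_grip=30);s=env.get_state();print(s['opening'],s['gripper_force'],s['force'])
env.movel(b-zt*G+Z*.06,velocity=.15)
d=np.array([.655,.06,.045])
env.movel(d-zt*G+Z*.06,velocity=.25)
env.movel(d-zt*G+Z*.008,velocity=.15)
print(env.movel(d-zt*G-Z*.003,velocity=.02,stop_force=3));T('down')
env.grip(.07);
env.movel(env.get_state()['tcp_pos']-zt*.08,velocity=.2)
p=env.get_state()['tcp_pos'];env.movel(p+Z*.12,velocity=.3);T('end')
i,W=cloud('scene');cv2.imwrite('pics/s2.png',cv2.resize(i,(800,600)))
E
```

```text
wp 3.1 [ 0.513 -0.057  0.198]
at 4.3 [0.513 0.011 0.08 ]
0.03132166715783549 33.75834964113892 [-0.65687906 -0.23892055  1.94233495]
True
down 7.1 [0.655 0.019 0.08 ]
end 8.6 [ 0.654 -0.04   0.25 ]
```

View pics/s2.png

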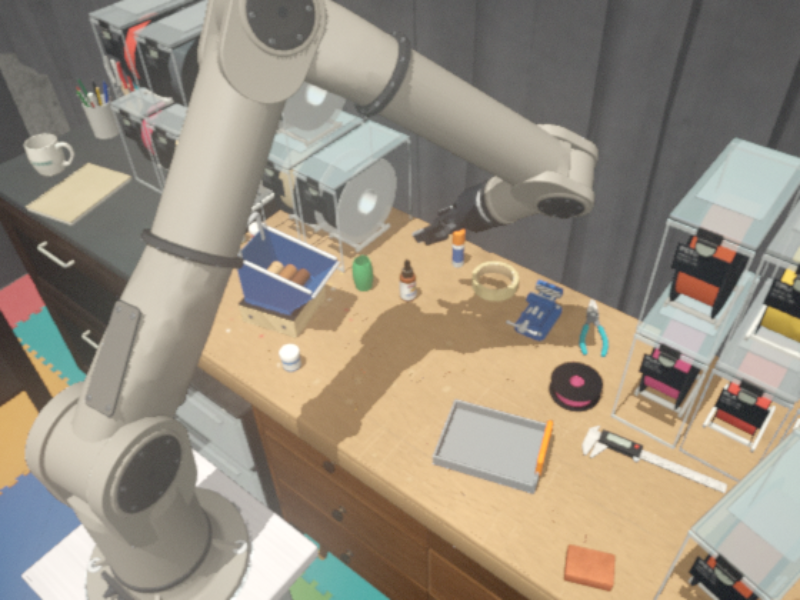

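```bash
python3 - <<'E'
from h import *
T=lambda l:print(l,round(env.get_state()['time'],1),env.get_state()['tcp_pos'].round(4),env.get_state()['force'].round(1))
a=np.radians(-72);q=down([np.cos(a),np.sin(a),0]);b=np.array([.4665,-.3565,.066+G])
env.grip(.06)
env.reach(b+Z*.1,q);env.movel(b+Z*.02,velocity=.15);print(env.movel(b,velocity=.05,stop_force=8));T('at')
env.grip(.0,f_grip=50);s=env.get_state();print(s['opening'],s['gripper_force']);T('gr')
z=s['tcp_pos'][2]
qf=down(X)
env.movel(sw(.40,0,z),velocity=.12,rot=qf);T('wp')
env.movel(sw(.20,0,z),velocity=.12);T('near')
print(env.movel(sw(.172,0,z),velocity=.02,stop_force=8));T('push')
print('bar s,t',(env.get_state()['tcp_pos']-e)@X,(env.get_state()['tcp_pos']-e)@Y)
for n in('scene','top'):
    i,W=cloud(n);np.save(n+'2.npy',W);cv2.imwrite(f'pics/{n}3.png',i)
s=cv2.imread('pics/scene3.png')[130:280,140:360];t=cv2.imread('pics/top3.png')[170:300,120:320]
cv2.imwrite('pics/m3.png',np.vstack([cv2.resize(s,(440,300)),cv2.resize(t,(440,286))]))
E
```

```text
False
at 11.7 [ 0.4664 -0.3565  0.1198] [-0.2  0.  -0.4]
0.008049822570020827 48.70011627674103
gr 12.2 [ 0.4666 -0.3566  0.1203] [-0.5  0.4  2.8]
wp 14.1 [ 0.5931 -0.1978  0.1203] [-1.9 -0.3  3.9]
near 15.9 [ 0.5414 -0.0044  0.1202] [0.2 1.7 4.2]
True
push 16.9 [0.5358 0.0167 0.1202] [0.9 0.1 3.4]
bar s,t 0.17791136636745408 7.685631808876381e-06
```

View pics/m3.png

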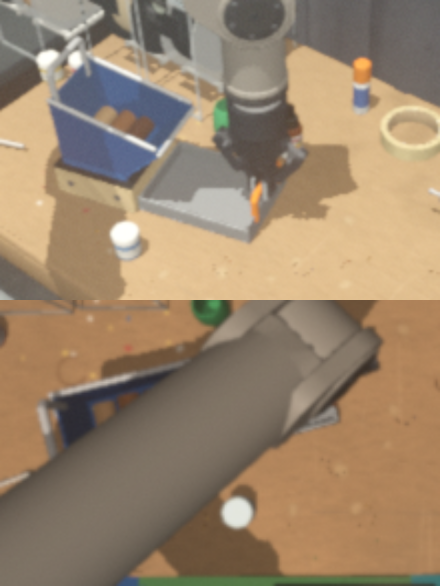

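```bash
python3 - <<'E'
from h import *
env.grip(.06);p=env.get_state()['tcp_pos']
env.movel(p+Z*.15,velocity=.3)
env.reach(np.array([.56,-.22,.38]),down(-X))
for n in('scene','top'):
    i,W=cloud(n);cv2.imwrite(f'pics/{n}4.png',i);P=W.reshape(-1,3);P=P[~np.isnan(P[:,0])]
    s=(P-e)@X;t=(P-e)@Y;z=P[:,2]
    def f(m,l,*v): print(n,l,m.sum(),[(np.median(x[m])*1e3).round(1) for x in v]) if m.sum() else print(n,l,0)
    f((z>.2)&(z<.216)&(abs(s+.098)<.012)&(abs(t)<.03),'bar s,z',s,z)
    f((z>.055)&(z<.08)&(abs(s-.178)<.012)&(abs(t)<.03),'tbar s,z',s,z)
    for S in(.05,.09,.14):
      for k in(1,-1): f((z>.015)&(z<.03)&(abs(s-S)<.025)&(abs(t-k*.06)<.01),f'wall{S}',t)
    m=(z>.195)&(z<.22)&(abs(s+.098)<.012)&(abs(t)<.05)
    if m.sum():print('bar t',t[m].min(),t[m].max())
print(env.get_state()['time'])
s=cv2.imread('pics/scene4.png')[130:280,140:360];t=cv2.imread('pics/top4.png')[170:300,120:320]
cv2.imwrite('pics/m4.png',np.vstack([cv2.resize(s,(440,300)),cv2.resize(t,(440,286))]))
E
```

```text
scene bar s,z 0
scene tbar s,z 74 [np.float64(181.5), np.float64(69.2)]
scene wall0.05 14 [np.float64(69.3)]
scene wall0.05 7 [np.float64(-50.3)]
scene wall0.09 11 [np.float64(69.3)]
scene wall0.09 12 [np.float64(-50.4)]
scene wall0.14 4 [np.float64(69.2)]
scene wall0.14 13 [np.float64(-50.7)]
top bar s,z 131 [np.float64(-98.8), np.float64(207.4)]
top tbar s,z 91 [np.float64(178.0), np.float64(68.3)]
top wall0.05 15 [np.float64(68.9)]
top wall0.05 16 [np.float64(-50.9)]
top wall0.09 16 [np.float64(68.5)]
top wall0.09 14 [np.float64(-51.1)]
top wall0.14 21 [np.float64(68.7)]
top wall0.14 15 [np.float64(-51.3)]
bar t -0.04347712547972437 0.04091572145218837
20.5917
```

View pics/m4.png

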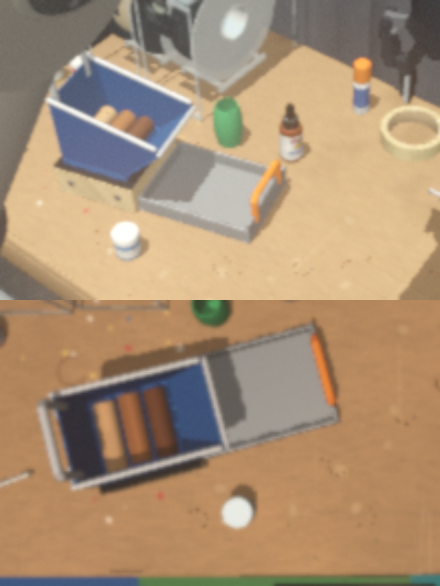

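```bash
python3 - <<'E'
from h import *
T=lambda l:print(l,round(env.get_state()['time'],1),env.get_state()['force'].round(1))
q=down(-X)
env.reach(sw(.178,.009,.22),q);env.movel(sw(.178,.009,.12),velocity=.15)
env.grip(0,f_grip=50);T('g')
env.movel(sw(.184,.006,.12),velocity=.05);env.movel(sw(.184,-.0005,.12),velocity=.05)
print(env.movel(sw(.172,-.0005,.12),velocity=.02,stop_force=8));p=env.get_state()['tcp_pos'];print((p-e)@X,(p-e)@Y)
env.grip(.06);env.movel(p+Z*.2,velocity=.3)
g,qq=bar_pose(0,-30,sgn=-1,dg=.07)
env.reach(g+Z*.06,qq);T('pre')
for n in('scene','top'):
    i,W=cloud(n);cv2.imwrite(f'pics/{n}5.png',i);P=W.reshape(-1,3);P=P[~np.isnan(P[:,0])]
    s=(P-e)@X;t=(P-e)@Y;z=P[:,2]
    def f(m,l,*v): print(n,l,m.sum(),[(np.median(x[m])*1e3).round(1) for x in v]) if m.sum() else print(n,l,0)
    f((z>.2)&(z<.216)&(abs(s+.098)<.012)&(abs(t)<.03),'bar s,z',s,z)
    f((z>.055)&(z<.08)&(abs(s-.178)<.012)&(abs(t)<.03),'tbar s,z',s,z)
    for S in(.05,.09,.14):
      for k in(1,-1): f((z>.015)&(z<.03)&(abs(s-S)<.025)&(abs(t-k*.06)<.01),f'wall{S}',t)
cv2.imwrite('pics/m5.png',cv2.resize(cv2.imread('pics/scene5.png')[60:280,80:360],(700,550)))
E
```

```text
g 23.0 [-1.2 -0.2  5.6]
True
0.1836847231878832 8.836065219480771e-06
pre 26.5 [ 1.  -0.3  0.2]
scene bar s,z 68 [np.float64(-96.3), np.float64(207.5)]
scene tbar s,z 68 [np.float64(186.6), np.float64(69.7)]
scene wall0.05 53 [np.float64(64.6)]
scene wall0.05 53 [np.float64(-55.8)]
scene wall0.09 45 [np.float64(63.9)]
scene wall0.09 55 [np.float64(-56.8)]
scene wall0.14 45 [np.float64(62.7)]
scene wall0.14 50 [np.float64(-57.3)]
top bar s,z 129 [np.float64(-98.5), np.float64(207.5)]
top tbar s,z 89 [np.float64(183.9), np.float64(68.3)]
top wall0.05 22 [np.float64(61.7)]
top wall0.05 29 [np.float64(-57.5)]
top wall0.09 33 [np.float64(61.7)]
top wall0.09 29 [np.float64(-58.1)]
top wall0.14 35 [np.float64(60.7)]
top wall0.14 31 [np.float64(-58.8)]
```

View pics/m5.png

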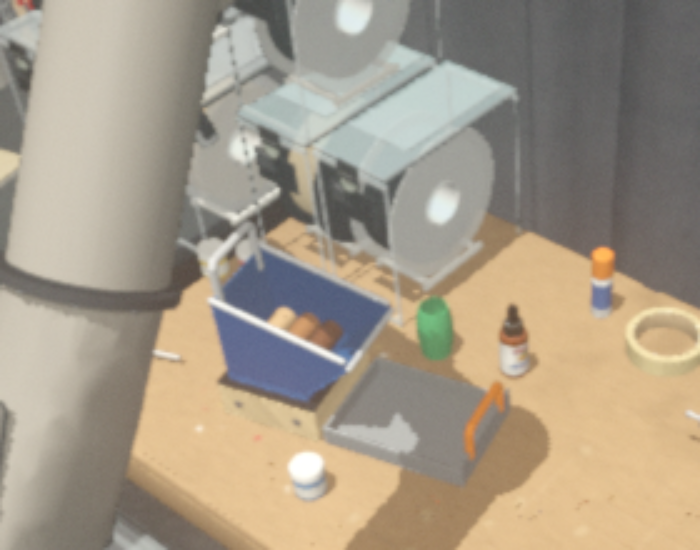

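```bash
python3 - <<'E'
from h import *
T=lambda l:print(l,round(env.get_state()['time'],1),env.get_state()['force'].round(1))
q=down(-X)
p=env.get_state()['tcp_pos'];env.movel(p+Z*.03,velocity=.3)
env.reach(sw(.184,.0015,.25),q);env.movel(sw(.184,.0015,.12),velocity=.2)
env.grip(0,f_grip=50)
env.movel(sw(.181,0,.12),velocity=.05)
print(env.movel(sw(.1765,0,.12),velocity=.02,stop_force=20));T('p');p=env.get_state()['tcp_pos'];print((p-e)@X,(p-e)@Y)
env.grip(.06);env.movel(p+Z*.2,velocity=.3)
g,qq=bar_pose(0,-30,sgn=-1,dg=.07)
env.reach(g+Z*.06,qq);T('pre')
for n in('scene','top'):
    i,W=cloud(n);cv2.imwrite(f'pics/{n}6.png',i);P=W.reshape(-1,3);P=P[~np.isnan(P[:,0])]
    s=(P-e)@X;t=(P-e)@Y;z=P[:,2]
    def f(m,l,*v): print(n,l,m.sum(),[(np.median(x[m])*1e3).round(1) for x in v]) if m.sum() else print(n,l,0)
    f((z>.055)&(z<.08)&(abs(s-.178)<.012)&(abs(t)<.03),'tbar s,z',s,z)
    for S in(.05,.09,.14):
      for k in(1,-1): f((z>.015)&(z<.03)&(abs(s-S)<.025)&(abs(t-k*.06)<.01),f'wall{S}',t)
E
```

```text
False
p 30.1 [ 1.4 -5.5  7.3]
0.17820063739660827 0.0008636315754376733
pre 32.7 [0.8 0.2 1. ]
scene tbar s,z 70 [np.float64(181.3), np.float64(69.3)]
scene wall0.05 43 [np.float64(62.8)]
scene wall0.05 46 [np.float64(-56.8)]
scene wall0.09 46 [np.float64(62.9)]
scene wall0.09 50 [np.float64(-57.0)]
scene wall0.14 37 [np.float64(61.9)]
scene wall0.14 52 [np.float64(-58.1)]
top tbar s,z 91 [np.float64(178.3), np.float64(68.9)]
top wall0.05 21 [np.float64(61.0)]
top wall0.05 30 [np.float64(-58.9)]
top wall0.09 35 [np.float64(60.1)]
top wall0.09 30 [np.float64(-59.3)]
top wall0.14 34 [np.float64(60.0)]
top wall0.14 30 [np.float64(-59.8)]
```

```bash
cat >> h.py <<'E'
import json
def lean(th): return -30+th*60/66
def radial(th):
    p=np.radians(122.3-th); return X*np.cos(p)+Z*np.sin(p), X*np.sin(p)-Z*np.cos(p)
def arc(ths,dr,F0,v=.06,target=3.,gain=1.2e-4):
    for th in ths:
        g,q=bar_pose(th,lean(th),dr,sgn=-1); env.movel(g,velocity=v,rot=q)
        s=env.get_state();F=s['force']-F0;r,t=radial(th);fr=F@r
        print(th,'t',round(s['time'],1),'Fr %.1f Ft %.1f Fy %.1f dr %.2f op %.1f'%(fr,F@t,F@Y,dr*1e3,s['opening']*1e3))
        if np.linalg.norm(F)>45: print('HIGH');break
        dr=float(np.clip(dr-np.clip(target-fr,-5,5)*gain,-.005,.005))
    json.dump([th,dr,list(F0)],open('arc.json','w'))
    return th,dr
E
python3 - <<'E'
from h import *
g,q=bar_pose(0,-30,sgn=-1,dg=.05)
env.grip(.05);env.movel(g,velocity=.2,rot=q)
g,q=bar_pose(0,-30,sgn=-1);F0=env.get_state()['force'];print(F0,env.movel(g,velocity=.08,stop_force=10))
env.grip(0,f_grip=25);s=env.get_state();print(s['opening'],s['force']-F0)
arc([3,6,9,12,15],-.0005,F0)
i,_=cloud('scene');cv2.imwrite('pics/m7.png',cv2.resize(i[100:280,100:340],(800,600)))
E
```

```text
[-0.33019915  0.03170371  0.50466557] False
0.008761608756254313 [-0.32814964  3.29470985 -1.67045177]
3 t 35.2 Fr 5.3 Ft -3.4 Fy -0.3 dr -0.50 op 8.9
6 t 35.5 Fr 5.1 Ft -3.6 Fy 0.2 dr -0.23 op 8.8
9 t 35.9 Fr 4.0 Ft -3.0 Fy 0.7 dr 0.02 op 8.9
12 t 36.2 Fr 2.6 Ft -3.5 Fy 0.6 dr 0.14 op 9.0
15 t 36.6 Fr 0.6 Ft -3.4 Fy 1.4 dr 0.09 op 8.9
```

View pics/m7.png

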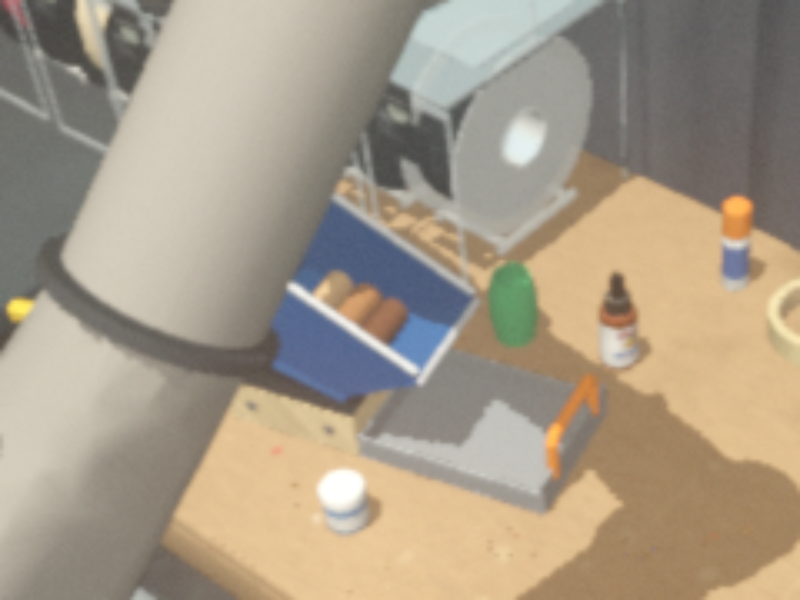

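```bash
python3 - <<'E'
from h import *
th,dr,F0=json.load(open('arc.json'))
th,dr=arc([18,21,24,27,30,33,36,39,42,45],dr-.0004,np.array(F0),target=5.,gain=2e-4)
th,dr=arc([47,49,51,53,55,57,59,61,63,65],dr,np.array(F0),v=.03,target=5.,gain=2e-4)
env.dwell(.8)
i,_=cloud('scene');cv2.imwrite('pics/m8.png',cv2.resize(i[100:280,100:340],(800,600)))
E
```

```text
18 t 37.0 Fr 4.0 Ft -2.1 Fy 0.6 dr -0.59 op 8.7
21 t 37.3 Fr 5.4 Ft -2.8 Fy -0.2 dr -0.80 op 9.1
24 t 37.7 Fr 3.3 Ft -3.0 Fy 0.8 dr -0.73 op 8.9
27 t 38.0 Fr 5.9 Ft -2.3 Fy 0.2 dr -1.07 op 9.2
30 t 38.4 Fr 4.7 Ft -1.9 Fy 1.6 dr -0.90 op 8.6
33 t 38.7 Fr 2.9 Ft -2.3 Fy 1.2 dr -0.97 op 8.8
36 t 39.1 Fr 3.3 Ft -2.1 Fy 1.8 dr -1.39 op 8.9
39 t 39.4 Fr 4.8 Ft -1.8 Fy 1.8 dr -1.72 op 8.9
42 t 39.8 Fr 5.1 Ft -2.2 Fy 1.3 dr -1.75 op 9.0
45 t 40.1 Fr 3.6 Ft -1.5 Fy 0.6 dr -1.73 op 8.4
47 t 40.5 Fr 4.6 Ft -0.6 Fy 2.5 dr -2.01 op 8.7
49 t 40.9 Fr 4.4 Ft -0.6 Fy 1.4 dr -2.08 op 8.5
51 t 41.4 Fr 4.7 Ft -0.2 Fy 2.0 dr -2.19 op 9.1
53 t 41.8 Fr 5.0 Ft -0.7 Fy 1.9 dr -2.25 op 9.1
55 t 42.2 Fr 3.9 Ft -0.4 Fy 2.5 dr -2.25 op 8.8
57 t 42.6 Fr 4.7 Ft -0.1 Fy 2.1 dr -2.46 op 8.9
59 t 43.0 Fr 4.6 Ft -1.1 Fy 2.5 dr -2.52 op 8.8
61 t 43.4 Fr 4.9 Ft -0.7 Fy 2.8 dr -2.59 op 8.8
63 t 43.9 Fr 5.3 Ft -1.1 Fy 2.5 dr -2.61 op 9.2
65 t 44.3 Fr 4.9 Ft -0.5 Fy 2.7 dr -2.56 op 9.0
```

View pics/m8.png

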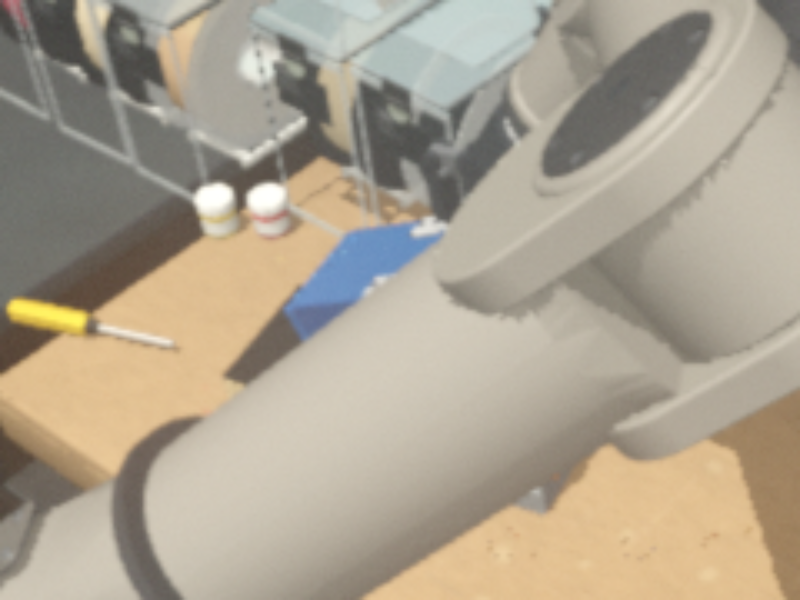

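```bash
python3 - <<'E'
from h import *
th,dr,F0=json.load(open('arc.json'));F0=np.array(F0)
th,dr=arc([66.5],dr,F0,v=.03,target=5.,gain=2e-4);env.dwell(.5)
th,dr=arc([63,60,57,54,51,48,45,42,39,36,33,30,27,24,21,18,15],dr,F0,target=5.,gain=2e-4)
i,W=cloud('scene');cv2.imwrite('pics/m9.png',cv2.resize(i[100:280,100:340],(800,600)))
P=W.reshape(-1,3);C=i.reshape(-1,3);s=(P-e)@X;t=(P-e)@Y;z=P[:,2]
m=(z>.012)&(z<.07)&(s>.02)&(s<.165)&(abs(t)<.05);print('tray pts',m.sum(),np.percentile(z[m],[5,50,95]) if m.sum() else '')
E
```

```text
66.5 t 45.5 Fr 5.0 Ft -0.5 Fy 2.2 dr -2.57 op 8.7
63 t 46.4 Fr 4.5 Ft -0.8 Fy 2.1 dr -2.56 op 8.9
60 t 46.7 Fr 6.1 Ft 0.0 Fy 1.0 dr -2.67 op 9.0
57 t 47.1 Fr 5.6 Ft 0.3 Fy 2.4 dr -2.45 op 9.2
54 t 47.4 Fr 6.4 Ft 0.2 Fy 2.3 dr -2.32 op 9.2
51 t 47.8 Fr 5.2 Ft -0.4 Fy 1.8 dr -2.05 op 9.0
48 t 48.1 Fr 6.9 Ft -0.2 Fy 1.2 dr -2.00 op 9.2
45 t 48.5 Fr 4.9 Ft 0.0 Fy 1.1 dr -1.62 op 9.0
42 t 48.8 Fr 5.7 Ft -0.1 Fy 2.3 dr -1.64 op 8.8
39 t 49.2 Fr 5.0 Ft -0.7 Fy 1.2 dr -1.50 op 8.8
36 t 49.5 Fr 6.1 Ft -0.8 Fy 0.3 dr -1.49 op 9.1
33 t 49.9 Fr 6.5 Ft -1.0 Fy 1.5 dr -1.28 op 8.7
30 t 50.2 Fr 5.3 Ft -1.4 Fy 1.0 dr -0.98 op 9.3
27 t 50.6 Fr 5.4 Ft -1.5 Fy 0.9 dr -0.93 op 9.0
24 t 50.9 Fr 6.7 Ft -0.9 Fy 1.3 dr -0.85 op 8.7
21 t 51.3 Fr 4.1 Ft -1.6 Fy 1.2 dr -0.52 op 9.3
18 t 51.6 Fr 6.3 Ft -0.6 Fy 0.0 dr -0.69 op 8.8
15 t 52.0 Fr 4.7 Ft -2.0 Fy 0.9 dr -0.43 op 8.8
tray pts 509 [0.0152565  0.02614091 0.03168903]
```

View pics/m9.png

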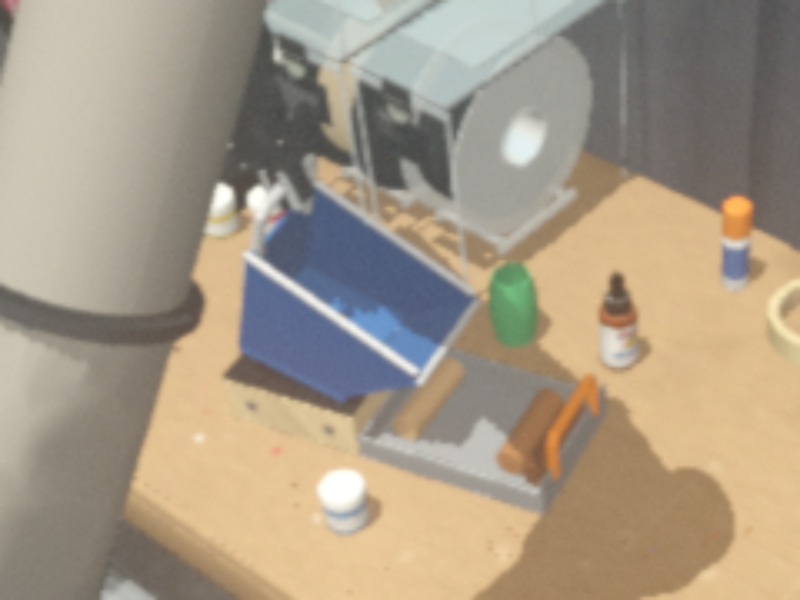

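```bash
python3 - <<'E'
from h import *
th,dr,F0=json.load(open('arc.json'));F0=np.array(F0)
th,dr=arc([12,9,6,4],dr,F0,target=4.,gain=2e-4)
for th in(3,2,1.3,.7,.2,-.2,-.6):
    _,dr=arc([th],dr,F0,v=.012,target=4.,gain=2e-4)
    F=env.get_state()['force']-F0
    if th<1.5 and F@radial(th)[1]>1: break
env.grip(.03);F=env.get_state()['force'];print(F)
g=R.from_quat(np.roll(env.get_state()['orientation'],-1)).as_matrix()[:,2]
p=env.get_state()['tcp_pos'];env.movel(p-g*.08,velocity=.12);env.movel(p-g*.08+Z*.1,velocity=.3)
env.reach(np.array([.56,-.22,.38]),down(-X));print(env.get_state()['time'])
i,W=cloud('top');P=W.reshape(-1,3);P=P[~np.isnan(P[:,0])];s=(P-e)@X;t=(P-e)@Y;z=P[:,2]
def f(m,l,*v): print(l,m.sum(),[(np.median(x[m])*1e3).round(1) for x in v])
f((z>.2)&(z<.216)&(abs(s+.098)<.012)&(abs(t)<.03),'bar s,z (was -98.8,207.4)',s,z)
f((z>.085)&(z<.16)&(abs(s+.096)<.012)&(abs(t)<.04),'back (-98.4)',s)
f((abs(s+.05)<.03)&(abs(t)<.04)&(z<.12),'floor z (65)',z)
f((z>.055)&(z<.08)&(abs(s-.178)<.012)&(abs(t)<.03),'tbar',s)
f((z>.09)&(z<.12)&(abs(P[:,0]-.655)<.03)&(abs(P[:,1]-.06)<.03),'bottle top',P[:,0],P[:,1],z)
E
```

```text
12 t 52.4 Fr 5.5 Ft -2.0 Fy 0.6 dr -0.48 op 9.0
9 t 52.7 Fr 4.2 Ft -2.2 Fy 1.2 dr -0.18 op 8.9
6 t 53.1 Fr 4.7 Ft -2.4 Fy 1.2 dr -0.14 op 8.9
4 t 53.3 Fr 4.8 Ft -2.1 Fy 0.3 dr 0.01 op 9.0
3 t 53.8 Fr 1.9 Ft -2.3 Fy 1.2 dr 0.18 op 8.7
2 t 54.3 Fr 3.4 Ft -1.4 Fy 1.4 dr -0.24 op 9.0
1.3 t 54.7 Fr 5.8 Ft -1.7 Fy 2.3 dr -0.35 op 8.8
0.7 t 55.1 Fr 4.2 Ft -1.8 Fy 1.6 dr 0.01 op 8.9
0.2 t 55.4 Fr 3.9 Ft -1.6 Fy 1.7 dr 0.06 op 8.6
-0.2 t 55.7 Fr 4.2 Ft -2.1 Fy 1.4 dr 0.05 op 8.6
-0.6 t 56.0 Fr 4.4 Ft -0.7 Fy 1.7 dr 0.08 op 8.6
[ 0.12497322 -0.43787212 -0.12720306]
59.575
bar s,z (was -98.8,207.4) 131 [np.float64(-98.6), np.float64(207.5)]
back (-98.4) 341 [np.float64(-98.4)]
floor z (65) 714 [np.float64(63.7)]
tbar 91 [np.float64(178.3)]
bottle top 21 [np.float64(653.2), np.float64(60.9), np.float64(94.6)]
```

Everything reads back in its place: the tub is within 0.2 mm of where it started, and the tray and bottle are where they should be. Handing in.

```bash
python3 -c "
from h import *
print(job.job_done())"
```

```text
the job is handed in; nothing more can be done
None
```

I handed the job in at about 60 s: the bottle stands upright clear of the tray, the tray is square against the stand, all three dowels are in it, and the tub is back upright where it was.

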